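# Shunt the tall sample tube into the reading bay

## Robot

A 6-joint arm with a two-finger parallel gripper is mounted at the origin on the work surface. World frame = base frame: x ahead of the robot, y to its left, z up, the work surface at z = 0. Lengths are in m, angles in rad, forces in N, time in s.
With the tool pointing down it reaches from about 0.35 to 0.85 m from the base axis. Payload 8.1 kg.
Tool frame: the origin (TCP) lies midway between the tips of the shut fingers; the grasp point (between the pads) lies 19 mm behind it; z points along the fingers, y is the line along which they close (so a half turn about z gives the same grasp; the last joint's range is limited). The gripper opens to 93 mm and grips with 3 to 60 N. Pads are 15 mm wide; open, the fingers measure 128 mm over their backs; the gripper's body (75 mm by 188 mm) begins 65 mm behind the grasp point.
Start: joints at [1.152, 0.13, 1.488, -0, 1.523, -0.085], TCP at [0.197, 0.567, 0.219] pointing down, gripper open.
Joint ranges: [-2.96, 2.96], [-0.89, 2.26], [0.02, 2.5], [-1.34, 4.48], [0, 2.73], [-2.66, 2.66]. Speed limits (rad/s): [2.39, 2.39, 2.79, 3.14, 3.14, 3.14].

## Interface

Orientations are given as a rotation vector (axis times angle).
In Python, from plant import robot, cams gives the robot as it stands. The module is installed in compiled form; this text tells all that it offers.
- The arm moves only by the tool play_rows, never from a script. Its arguments are lists of equal length, an entry for each row: "slide": the shift along the tool's x, y, z scaled (see below), a list of three; "twist": the turn, a rotation vector about the tool's x, y, z scaled (see below), a list of three. A call has exactly 8 rows; each row shifts and turns the commanded pose from where the row before left it, along the tool's axes as they then stand; what a row does not reach is not made up. The controller multiplies each number of a shift by 25 cm and each number of a turn by 60 degrees. A row lasts 1/10 s, in which the tool goes at most 50 mm and 8.59 degrees, less where a joint would pass 70% of its speed; a pose out of reach is approached as far as the arm can. A call with a number of a shift or a turn outside -1 to 1 is refused whole. A call with a gripper value outside its range is refused whole. "fingers" is the closure, from -1 (fully open) to 1 (shut), set as the call begins (left out, the last holds). The fingers move at their own pace and stop on an object; "force" is the grip in N (left out, the last holds). Time passes only in rows, so rows that do not move let the fingers close, or fill a call up. It gives the time, the measured TCP pose, the force, the opening and the grip force at its end, in the units of the state.
- robot.read_state(): the state, without advancing time (a new reading comes with each control period).
- cams.read_camera(name): name is "scene" or "top" or "wrist"; returns (picture, depth): 384x512x3 uint8, red, green, blue; 384x512 float32, m along the optical axis (not along the pixel's ray), 0 where there is no reading.
- cams.get_calibration(name): a dict with "fx", "fy", "cx", "cy" (pixels), "world_from_camera" (4x4, takes a point from camera to world coordinates). Camera axes: x right, y down, z forward; pixel columns grow to the right and rows downward; lengths in m; the calibration is good to about 2 mm. A picture is of the moment at which its call begins: read the wrist's pose just before it. get_calibration takes no time and is no camera call; for the wrist camera it gives the pose at the moment of the call.
- robot.close_job(): hands the job in; it is judged then, once.
The state is a dict: "t": time; "q": joint angles; "dq": joint speeds; "joint_torque": joint torques, N m; "tool_pos": TCP position; "orientation": TCP orientation; "force": force on the tool from outside, world axes, zero at the start; "wrist_torque": the same for the moment, N m; "opening": finger opening in m; "gripper_force": force on a finger pad.
Only numpy, scipy, OpenCV 4.12 (cv2) and the standard library are available. Lean on these libraries where they do the work, as an engineer would, in place of code of your own. Each camera call takes 0.05 s, during which the arm holds its last target. There are 200 camera calls.

## Task

The sample carriers slide in the cross-shaped channel of the white sorting tray. First slide the carrier with the low square jar out of the middle and fully home into the closed bay opposite the stop; then slide the carrier with the tall tube through the middle into the bay with the adjustable stop, press it against the stop for a moment with about 10 N (gently: 16 N is too much) and let go of it there. Never lift a carrier or jam one hard against the tray, and leave the carrier with the two short tubes and the things around the tray where they are.

Things in the scene. Friction and masses are not known exactly. Their poses are not given: they have to be found in the camera images.
- tray: Fixed tray, aluminium plate 244 x 196 mm. Origin on the table under the middle of a cross-shaped channel 60 mm wide, floor 6 mm above the table. From the middle cell the stop bay runs along tray +x, the closed bay along -x, side bays along +y and -y; cell centres 60 mm out, the three closed end walls 90 mm out (a carrier is home there with its centre 62 mm out).
- fence: The tray's fixed white walls: four corner blocks with dark round holes drawn on top, and three end walls; 16 mm high, tops 22 mm above the table. Same origin and axes as tray. A carrier has 2 mm play on each side; more than 25 N on a wall is too much.
- stop: Steel block 16 x 56 x 22 mm at the tray's +x end, top 28 mm above the table; origin under its centre, 137 mm from the tray's middle. It carries a screw-set rubber pad (top 26 mm up), sprung, 12 N per mm from zero. The pad's setting is not given: find by feel; the tall-tube carrier meets it with its centre 60 to 80 mm from the tray's middle. 5 to 16 N for 0.3 s seats it; drag adds 1 to 3 N at the wrist.
- tall_center (a point): Loose carrier on the tray floor: grey base 56 x 56 x 16 mm, 0.14 to 0.28 kg, slick (friction 0.1 to 0.15), edges along the tray's axes, with one tall tube of 20 mm diameter, white cap of 22 mm diameter from 62 mm to 76 mm (top) above the underside. The point is on the tube's axis over the base's middle, 46 mm above the underside. Starts in a side bay (+y or -y).
- jar_center (a point): Loose carrier on the tray floor: grey base 56 x 56 x 16 mm, 0.14 to 0.28 kg, slick (friction 0.1 to 0.15), edges along the tray's axes, with one low square jar 34 x 34 mm, from 42 mm to 52 mm (top) above the underside a lid 36 x 36 mm, sides parallel to the base. The point is on the jar's axis, 34 mm above the underside. Starts in the middle cell.
- pair_center (a point): Loose carrier on the tray floor: grey base 56 x 56 x 16 mm, 0.14 to 0.28 kg, slick (friction 0.1 to 0.15), edges along the tray's axes, with two short capped tubes 26 mm apart along its y, caps 18 mm wide, top 50 mm above the underside. The point is over the base's middle, 33 mm above the underside. Starts in the other side bay and stays there.
- mug: Bystander: dark mug, 76 mm diameter, 90 mm high, origin at the centre of its underside.
- bottle: Bystander: clear bottle with a cap, 64 mm diameter, 170 mm high, origin at the centre of its underside.
- tin: Bystander: dark box 90 x 130 x 50 mm, origin at the centre of its underside.
Not all that is in view belongs to the job. Leave any green look-alike of the part that bears pair_center alone.

How it is judged:
By the outcome, as a careful person would: the job done as asked, in the order asked, and still so for the second after the job is handed in, with the robot touching nothing.
It also fails if it takes over 58 s, if anything falls off the work surface, if the arm or the gripper's body presses on something with over 40 N, if the wrist force passes 120 N, or if a joint passes its speed limit or range.

## Working session

There is one attempt and no reset: what is moved stays moved. The work goes in short steps, Python scripts to look and compute and a tool call to move; the robot and the scene stay as the last step left them, time stands still between calls to the robot, and variables do not carry over. Pictures are saved under pics/ and viewed, at most 10 in all, crops included, and the job is handed in when it is done.

Besides the shell and the picture viewer there is one more tool, called as name(argument=value, ...) on one line, values as JSON. play_rows: Moves the arm, as the interface text tells. Shifts and turns lie within -1 to 1; 1 stands for 25 cm of shift or 60 degrees of turn. Its arguments: {"type":"object","properties":{"slide":{"type":"array"},"twist":{"type":"array"},"fingers":{"type":"number"},"force":{"type":"number"}},"required":["slide","twist"]}

```bash
mkdir -p pics
cat > h.py <<'E'
import numpy as np, cv2
from plant import robot, cams
def shot(n):
    c=cams.get_calibration(n); im,d=cams.read_camera(n); return im,d,c
def plane(c,u,v,z):
    M=np.array(c["world_from_camera"]); r=M[:3,:3]@np.array([(u-c["cx"])/c["fx"],(v-c["cy"])/c["fy"],1.]); o=M[:3,3]
    return o+r*(z-o[2])/r[2]
def cloud(c,d):
    M=np.array(c["world_from_camera"]); v,u=np.mgrid[:d.shape[0],:d.shape[1]]
    P=np.stack([(u-c["cx"])/c["fx"]*d,(v-c["cy"])/c["fy"]*d,d],-1)
    return P@M[:3,:3].T+M[:3,3]
E
python3 - <<'E'
from h import *
print(robot.read_state())
for n in("top","scene"):
    im,d,c=shot(n); np.savez(n+"0.npz",im=im,d=d,M=c["world_from_camera"],k=[c[x] for x in("fx","fy","cx","cy")])
    cv2.imwrite(f"pics/{n}0.png",im[:,:,::-1]); print(n,np.round(c["world_from_camera"],3).tolist(),c["fx"])
E
```

```text
{'t': 0.0, 'q': array([ 1.15160222e+00,  1.31210837e-01,  1.48929456e+00, -8.06051219e-06,
        1.52297424e+00, -8.53991172e-02]), 'dq': array([-1.20910186e-03, -9.35636865e-04, -1.04500926e-03, -1.45613148e-05,
        8.63278599e-04, -1.17922463e-03]), 'joint_torque': array([-1.85082703e-03, -5.59859061e+01, -4.91748226e+01,  7.67574110e-02,
        3.59325169e-02, -1.12333164e-04]), 'tool_pos': array([0.19632483, 0.56636264, 0.21754938]), 'orientation': array([-5.21815392e-01, -3.09748194e+00,  2.87296118e-03]), 'force': array([-0.19946951, -0.63854471, -0.07760216]), 'wrist_torque': array([-0.05805644,  0.01010056,  0.0012336 ]), 'gripper_force': 0.0, 'opening': 0.09299133822007377}
top [[0.003, -0.995, 0.097, 0.391], [-1.0, -0.003, 0.002, -0.034], [-0.001, -0.097, -0.995, 1.625], [0.0, 0.0, 0.0, 1.0]] 493.1076022302146
scene [[0.147, 0.865, -0.48, 1.118], [0.989, -0.127, 0.074, -0.093], [0.004, -0.486, -0.874, 1.08], [0.0, 0.0, 0.0, 1.0]] 372.41330084777866
```

View pics/top0.png

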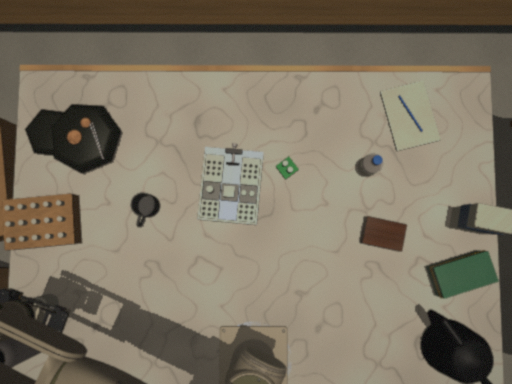

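View pics/scene0.png

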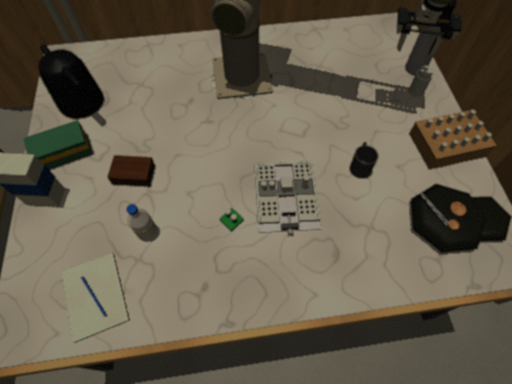

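The top view shows the tray at about (232,186), with the stop at its far end (234,150) and the jar in the middle (229,190). Carriers sit left (210,189) and right (248,192). The green look-alike is at (287,167), the mug at (145,205) and the bottle at (372,164). In the scene view the tray is at (287,197) and the stop at (290,228).

Run:
```python
from h import *
t=np.load("top0.npz");s=np.load("scene0.npz")
a=cv2.resize(t["im"][140:235,190:305],None,fx=5,fy=5,interpolation=2)[:475,:400]
b=cv2.resize(s["im"][150:245,245:325],None,fx=5,fy=5,interpolation=2)
cv2.imwrite("pics/crop0.png",np.hstack([a,b])[:,:,::-1])
c=dict(zip(("fx","fy","cx","cy"),t["k"]),world_from_camera=t["M"])
P=cloud(c,t["d"])
sub=P[140:235,195:270].reshape(-1,3); im=t["im"][140:235,195:270].reshape(-1,3)
for lo,hi in((.015,.03),(.03,.06),(.06,.1)):
    q=sub[(sub[:,2]>lo)&(sub[:,2]<hi)]; print(lo,len(q),q.min(0).round(3),q.max(0).round(3))
m=((sub[:,2]>.012)&(sub[:,2]<.035)); r=cv2.minAreaRect((sub[m][:,:2]*1000).astype(np.float32)); print(r)
for (u,v) in((210,189),(248,192),(229,190),(234,147),(234,150)): print(u,v,P[v,u].round(3))
```

```text
0.015 2726 [ 0.434 -0.027  0.015] [0.7   0.185 0.03 ]
0.03 187 [ 0.446 -0.008  0.03 ] [0.678 0.174 0.06 ]
0.06 76 [0.518 0.002 0.06 ] [0.553 0.15  0.089]
((564.6776733398438, 74.66791534423828), (200.24887084960938, 273.9917297363281), 84.91981506347656)
210 189 [0.542 0.137 0.078]
248 192 [0.538 0.019 0.025]
229 190 [0.541 0.078 0.06 ]
234 147 [0.688 0.066 0.015]
234 150 [ 0.391 -0.034  1.625]
```

View pics/crop0.png

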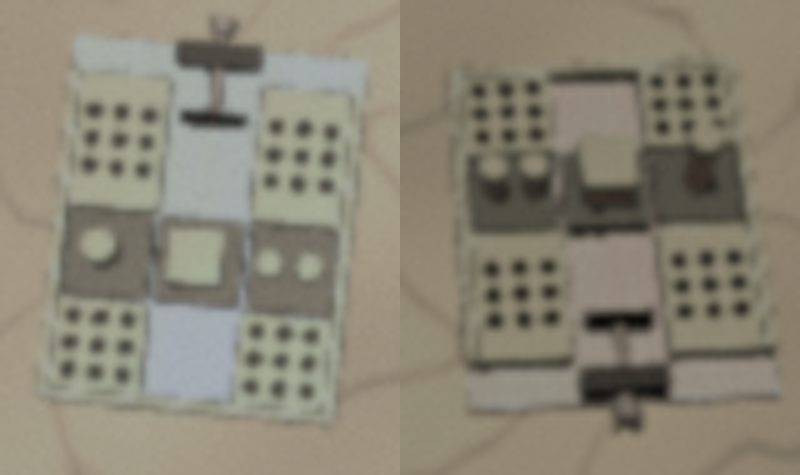

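Candidates for the tall tube (crop pixels, left view): single cap (98,243), the +y side, standing high at 0.078 m; pair caps (268,262)/(309,266); jar lid (195,255); the green look-alike lies outside the tray. I choose the single cap in the +y bay. Tray yaw is about −5°, with its middle near (0.541, 0.078). Next I hover and look from close by.

```bash
cat >> h.py <<'E'
from scipy.spatial.transform import Rotation as Ro
def plan(pos,yaw=None,rows=8,cmd=None):
    """pos=TCP target; yaw=world angle of tool y; prints rows from measured pose"""
    s=robot.read_state(); R=Ro.from_rotvec(s["orientation"]); p=s["tool_pos"]
    if yaw is None: T=R
    else:
        y=np.array([np.cos(yaw),np.sin(yaw),0]); z=np.array([0,0,-1.]); T=Ro.from_matrix(np.c_[np.cross(y,z),y,z])
    w=(R.inv()*T).as_rotvec()/rows; d=(np.array(pos)-p)/rows
    for i in range(rows):
        Ri=R*Ro.from_rotvec(w*i); print((Ri.inv().apply(d)/.25).round(3).tolist(),(w/np.radians(60)).round(3).tolist())
    print("t",s["t"],"rowmm",np.linalg.norm(d)*1000,"deg",np.degrees(np.linalg.norm(w)))
E
python3 - <<'E'
from h import *
c=cams.get_calibration("wrist"); s=robot.read_state()
R=Ro.from_rotvec(s["orientation"]).as_matrix(); M=np.array(c["world_from_camera"])
print("cam in tool",(R.T@(M[:3,3]-s["tool_pos"])).round(3),(R.T@M[:3,:3]).round(2).tolist(),c["fx"])
plan([.55,.075,.22],np.radians(-4.8),rows=10)
E
```

```text
cam in tool [ 0.074  0.001 -0.167] [[0.0, -0.96, -0.27], [1.0, 0.0, 0.0], [-0.0, -0.27, 0.96]] 306.97913460653297
[-0.198, -0.139, -0.001] [-0.0, 0.0, 0.126]
[-0.215, -0.112, -0.001] [-0.0, 0.0, 0.126]
[-0.228, -0.083, -0.001] [-0.0, 0.0, 0.126]
[-0.237, -0.052, -0.001] [-0.0, 0.0, 0.126]
[-0.241, -0.021, -0.001] [-0.0, 0.0, 0.126]
[-0.242, 0.011, -0.001] [-0.0, 0.0, 0.126]
[-0.238, 0.043, -0.001] [-0.0, 0.0, 0.126]
[-0.231, 0.074, -0.001] [-0.0, 0.0, 0.126]
[-0.219, 0.104, -0.001] [-0.0, 0.0, 0.126]
[-0.203, 0.132, -0.001] [-0.0, 0.0, 0.126]
t 0.1 rowmm 60.545131595540106 deg 7.567447085927957
```

play_rows(slide=[[-0.124,-0.087,0],[-0.131,-0.077,0],[-0.137,-0.065,0],[-0.141,-0.054,0],[-0.145,-0.042,0],[-0.148,-0.03,0],[-0.15,-0.018,0],[-0.151,-0.005,0]], twist=[[0,0,0.079],[0,0,0.079],[0,0,0.079],[0,0,0.079],[0,0,0.079],[0,0,0.079],[0,0,0.079],[0,0,0.079]])

```text
t: 0.9
tool_pos: [0.3738, 0.3199, 0.2183]
orientation: [-1.504, -2.758, 0.001]
force: [1.4, 0.3, -0.4]
opening: 0.0931
gripper_force: 0.0
```

play_rows(slide=[[-0.151,0.007,0],[-0.15,0.02,0],[-0.148,0.032,0],[-0.145,0.044,0],[-0.141,0.056,0],[-0.136,0.067,0],[-0.13,0.078,0],[-0.123,0.089,0]], twist=[[0,0,0.079],[0,0,0.079],[0,0,0.079],[0,0,0.079],[0,0,0.079],[0,0,0.079],[0,0,0.079],[0,0,0.079]])

```text
t: 1.7
tool_pos: [0.5503, 0.0736, 0.2182]
orientation: [-2.319, -2.119, 0.001]
force: [1.0, 0.7, 0.1]
opening: 0.0932
gripper_force: 0.0
```

Run:
```python
from h import *
im,d,c=shot("wrist"); s=robot.read_state(); print(s["t"],s["tool_pos"],s["opening"])
np.savez("w1.npz",im=im,d=d,M=c["world_from_camera"],k=[c[x] for x in("fx","fy","cx","cy")])
cv2.imwrite("pics/w1.png",cv2.resize(im,(768,576))[:,:,::-1])
```

```text
1.75 [0.55271391 0.06902598 0.21798376] 0.09273726233921974
```

View pics/w1.png

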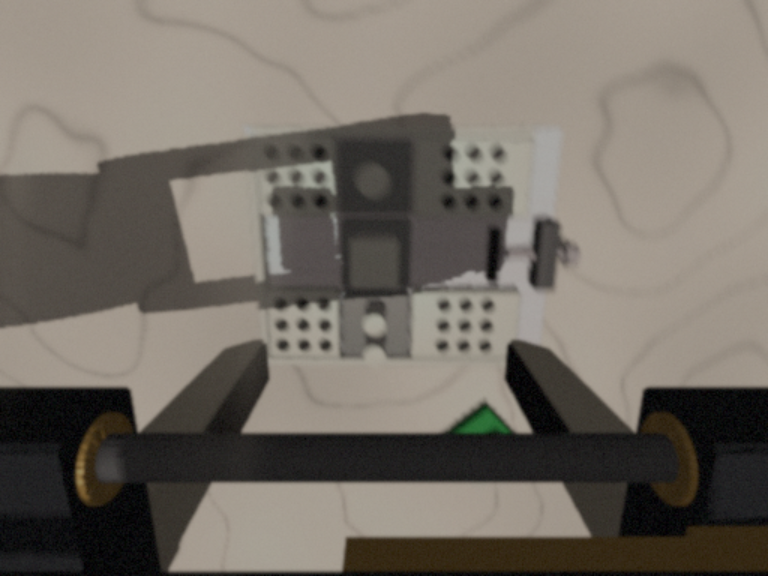

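The wrist view shows the tall cap at (373,180), jar lid at (375,253), pair caps at (375,325), pad at (494,253) and stop block at (545,253). The green look-alike is outside at (487,420).

```bash
cat >> h.py <<'E'
def wm(f=None):
    if f: t=np.load(f); im,d=t["im"],t["d"]; c=dict(zip(("fx","fy","cx","cy"),t["k"]),world_from_camera=t["M"])
    else: im,d,c=shot("wrist")
    return im,d,c,cloud(c,d)
def rect(P,lo,hi,box):
    m=(P[...,2]>lo)&(P[...,2]<hi); k=np.zeros_like(m); v0,v1,u0,u1=box; k[v0:v1,u0:u1]=1; q=P[m&k]
    r=cv2.minAreaRect((q[:,:2]*1000).astype(np.float32)); return len(q),r,q.mean(0).round(4)
E
python3 - <<'E'
from h import *
im,d,c,P=wm("w1.npz")
print("lid",rect(P,.050,.066,(140,195,225,280)))
print("cap",rect(P,.074,.09,(95,145,225,280)))
print("pair",rect(P,.05,.064,(195,245,225,280)))
print("fence",rect(P,.017,.024,(80,250,160,360)))
print("stop",rect(P,.0265,.034,(140,200,350,375)))
print("base under jar",rect(P,.018,.0265,(142,197,229,273)))
for u in range(270,375,3): print(u,im[168,u].tolist(),P[168,u].round(4))
E
```

```text
lid (1085, ((541.0396118164062, 81.03514099121094), (36.005516052246094, 35.007835388183594), 85.05220031738281), array([0.5415, 0.0819, 0.0583]))
cap (400, ((546.38916015625, 140.01290893554688), (20.508066177368164, 20.104219436645508), 84.83334350585938), array([0.5466, 0.1403, 0.0826]))
pair (395, ((535.6414794921875, 20.87180519104004), (44.09762191772461, 17.229978561401367), 84.70954895019531), array([0.5363, 0.0218, 0.0559]))
fence (19561, ((557.8509521484375, 79.4527359008789), (193.19882202148438, 227.97593688964844), 84.96349334716797), array([0.5534, 0.0901, 0.0224]))
stop (608, ((677.2390747070312, 68.90299224853516), (54.24275588989258, 15.968737602233887), 84.94593048095703), array([0.677 , 0.0696, 0.0284]))
base under jar (988, ((543.119873046875, 76.66771697998047), (64.07389831542969, 51.84773254394531), 84.40782165527344), array([0.5475, 0.0823, 0.0223]))
270 [44, 44, 41] [0.5673 0.0778 0.0229]
273 [61, 56, 55] [0.5714 0.0744 0.0075]
276 [81, 74, 73] [0.5752 0.0738 0.0061]
279 [83, 78, 75] [0.5789 0.0735 0.0063]
282 [79, 74, 74] [0.5826 0.0733 0.0069]
285 [78, 73, 
[... 505 characters left out ...]
]
324 [61, 56, 56] [0.6318 0.0718 0.022 ]
327 [22, 18, 19] [0.6345 0.0725 0.0265]
330 [13, 17, 16] [0.6381 0.0721 0.026 ]
333 [55, 50, 47] [0.6426 0.0709 0.0221]
336 [69, 64, 64] [0.6467 0.0701 0.0199]
339 [105, 96, 95] [0.6499 0.0701 0.0216]
342 [125, 118, 116] [0.6536 0.0697 0.021 ]
345 [128, 118, 116] [0.6577 0.069  0.0191]
348 [128, 118, 115] [0.661  0.0688 0.0201]
351 [123, 114, 110] [0.6647 0.0685 0.0199]
354 [117, 109, 106] [0.6685 0.068  0.0191]
357 [50, 44, 47] [0.67   0.0692 0.0262]
360 [63, 60, 56] [0.6724 0.0697 0.0296]
363 [79, 72, 69] [0.6759 0.0694 0.0297]
366 [73, 70, 68] [0.6801 0.0686 0.0275]
369 [76, 72, 70] [0.6833 0.0685 0.0287]
372 [114, 105, 103] [0.6901 0.0661 0.0193]
```

Run:
```python
from h import *
print(robot.read_state()["tool_pos"],robot.read_state()["orientation"])
plan([.541,.081,.034],np.radians(-5))
```

```text
[0.55271391 0.06902598 0.21798376] [ 2.32578522e+00  2.10810793e+00 -2.05184212e-03]
[0.006, -0.007, 0.092] [0.0, 0.0, -0.001]
[0.006, -0.006, 0.092] [0.0, 0.0, -0.001]
[0.006, -0.006, 0.092] [0.0, 0.0, -0.001]
[0.006, -0.006, 0.092] [0.0, 0.0, -0.001]
[0.006, -0.006, 0.092] [0.0, 0.0, -0.001]
[0.006, -0.006, 0.092] [0.0, 0.0, -0.001]
[0.005, -0.006, 0.092] [0.0, 0.0, -0.001]
[0.005, -0.006, 0.092] [0.0, 0.0, -0.001]
t 1.75 rowmm 23.093091939730837 deg 0.08037016654580163
```

play_rows(slide=[[0.012,-0.012,0.1],[0.012,-0.012,0.13],[0.012,-0.012,0.15],[0.01,-0.012,0.15],[0,0,0.12],[0,0,0.04],[0,0,0],[0,0,0]], twist=[[0,0,-0.006],[0,0,0],[0,0,0],[0,0,0],[0,0,0],[0,0,0],[0,0,0],[0,0,0]])

```text
t: 2.55
tool_pos: [0.5399, 0.0876, 0.0476]
orientation: [2.308, 2.13, 0.002]
force: [0.1, -0.5, 1.0]
opening: 0.0931
gripper_force: 0.0
```

Run:
```python
from h import *
s=robot.read_state();print(s["force"])
plan([.541,.081,.034],np.radians(-5),rows=1)
```

```text
[ 0.05730707 -0.50674565  0.99077055]
[-0.026, 0.007, 0.054] [0.002, -0.0, 0.007]
t 2.55 rowmm 15.158374817591344 deg 0.4114036119371831
```

play_rows(slide=[[-0.013,0.003,0.028],[-0.013,0.003,0.026],[0,0,0],[0,0,0],[0,0,0],[0,0,0],[0,0,0],[0,0,0]], twist=[[0,0,0.007],[0,0,0],[0,0,0],[0,0,0],[0,0,0],[0,0,0],[0,0,0],[0,0,0]], fingers=0, force=15)

```text
t: 3.35
tool_pos: [0.5399, 0.081, 0.0328]
orientation: [2.317, 2.122, 0.0]
force: [-0.7, -0.1, -0.9]
opening: 0.0468
gripper_force: 0.0
```

Run:
```python
from h import *
plan([.541,.081,.034],np.radians(-5),rows=1)
```

```text
[0.0, 0.004, -0.005] [0.0, -0.0, -0.0]
t 3.35 rowmm 1.6684306946264493 deg 0.0246677140930326
```

Pose is good; close on the lid.

play_rows(slide=[[0,0.004,0],[0,0,0],[0,0,0],[0,0,0],[0,0,0],[0,0,0],[0,0,0],[0,0,0]], twist=[[0,0,0],[0,0,0],[0,0,0],[0,0,0],[0,0,0],[0,0,0],[0,0,0],[0,0,0]], fingers=1, force=15)

```text
t: 4.15
tool_pos: [0.5409, 0.0808, 0.0327]
orientation: [2.317, 2.122, 0.0]
force: [1.5, -0.0, -0.1]
opening: 0.0359
gripper_force: 15.0
```

play_rows(slide=[[0,-0.03,0],[0,-0.04,0],[0,-0.04,0],[0,-0.04,0],[0,-0.04,0],[0,-0.03,0],[0,-0.012,0],[0,0,0]], twist=[[0,0,0],[0,0,0],[0,0,0],[0,0,0],[0,0,0],[0,0,0],[0,0,0],[0,0,0]])

```text
t: 4.95
tool_pos: [0.4824, 0.086, 0.0327]
orientation: [-2.316, -2.122, 0.001]
force: [-1.6, 0.1, 1.8]
opening: 0.036
gripper_force: 15.0
```

play_rows(slide=[[0,-0.002,0],[0,-0.002,0],[0,-0.002,0],[0,-0.002,0],[0,-0.002,0],[0,0,0],[0,0,0],[0,0,0]], twist=[[0,0,0],[0,0,0],[0,0,0],[0,0,0],[0,0,0],[0,0,0],[0,0,0],[0,0,0]])

```text
t: 5.75
tool_pos: [0.4806, 0.0861, 0.0327]
orientation: [2.317, 2.122, 0.0]
force: [1.4, -0.6, 1.1]
opening: 0.0359
gripper_force: 15.0
```

play_rows(slide=[[0,-0.002,0],[0,-0.002,0],[0,0,0],[0,0,0],[0,0,0],[0,0,0],[0,0,0],[0,0,0]], twist=[[0,0,0],[0,0,0],[0,0,0],[0,0,0],[0,0,0],[0,0,0],[0,0,0],[0,0,0]])

```text
t: 6.55
tool_pos: [0.4795, 0.0862, 0.0327]
orientation: [-2.317, -2.122, 0.0]
force: [-0.3, 0.4, 3.0]
opening: 0.0358
gripper_force: 15.0
```

play_rows(slide=[[0,-0.002,0],[0,0,0],[0,-0.002,0],[0,0,0],[0,0,0],[0,0,0],[0,0,0],[0,0,0]], twist=[[0,0,0],[0,0,0],[0,0,0],[0,0,0],[0,0,0],[0,0,0],[0,0,0],[0,0,0]])

```text
t: 7.35
tool_pos: [0.4786, 0.0863, 0.0327]
orientation: [2.317, 2.122, 0.0]
force: [1.1, -0.9, 2.3]
opening: 0.0361
gripper_force: 15.0
```

play_rows(slide=[[0,-0.002,0],[0,0,0],[0,0,0],[0,0,0],[0,0,0],[0,0,0],[0,0,0],[0,0,0]], twist=[[0,0,0],[0,0,0],[0,0,0],[0,0,0],[0,0,0],[0,0,0],[0,0,0],[0,0,0]])

```text
t: 8.15
tool_pos: [0.478, 0.0863, 0.0327]
orientation: [-2.317, -2.122, 0.0]
force: [0.6, 0.1, 2.9]
opening: 0.0357
gripper_force: 15.0
```

play_rows(slide=[[0,-0.002,0],[0,0,0],[0,0,0],[0,0,0],[0,0,0],[0,0,0],[0,0,0],[0,0,0]], twist=[[0,0,0],[0,0,0],[0,0,0],[0,0,0],[0,0,0],[0,0,0],[0,0,0],[0,0,0]])

```text
t: 8.95
tool_pos: [0.4776, 0.0864, 0.0327]
orientation: [2.317, 2.122, 0.0]
force: [2.2, -0.2, 2.5]
opening: 0.0359
gripper_force: 15.0
```

play_rows(slide=[[0,-0.002,0],[0,0,0],[0,0,0],[0,0,0],[0,0,0],[0,0,0],[0,0,0],[0,0,0]], twist=[[0,0,0],[0,0,0],[0,0,0],[0,0,0],[0,0,0],[0,0,0],[0,0,0],[0,0,0]])

```text
t: 9.75
tool_pos: [0.4776, 0.0864, 0.0327]
orientation: [2.316, 2.121, 0.001]
force: [5.6, -0.5, -0.5]
opening: 0.0357
gripper_force: 15.0
```

play_rows(slide=[[0,0.002,0],[0,0,0],[0,0,0],[0,0,0],[0,0,0],[0,0,0],[0,0,0],[0,0,0]], twist=[[0,0,0],[0,0,0],[0,0,0],[0,0,0],[0,0,0],[0,0,0],[0,0,0],[0,0,0]], fingers=-0.1)

```text
t: 10.55
tool_pos: [0.4775, 0.0864, 0.0326]
orientation: [-2.317, -2.122, 0.0]
force: [-0.5, -0.7, -0.1]
opening: 0.051
gripper_force: 0.0
```

play_rows(slide=[[0,0,-0.04],[0,0,-0.08],[0,0,-0.12],[0,0,-0.12],[0,0,-0.12],[0,0,-0.08],[0,0,0],[0,0,0]], twist=[[0,0,0],[0,0,0],[0,0,0],[0,0,0],[0,0,0],[0,0,0],[0,0,0],[0,0,0]])

```text
t: 11.35
tool_pos: [0.4778, 0.0864, 0.1731]
orientation: [2.316, 2.121, 0.002]
force: [-0.5, 0.4, -0.4]
opening: 0.0509
gripper_force: 0.0
```

Run:
```python
from h import *
im,d,c,P=wm()
np.savez("w2.npz",im=im,d=d,M=c["world_from_camera"],k=[c[x] for x in("fx","fy","cx","cy")])
cv2.imwrite("pics/w2.png",cv2.resize(im,(768,576))[:,:,::-1])
for lo,hi in((.05,.064),(.074,.09)):
    m=((P[...,2]>lo)&(P[...,2]<hi)).astype(np.uint8)
    n,l,st,ce=cv2.connectedComponentsWithStats(m)
    for i in range(1,n):
        if st[i,4]>200:
            q=P[l==i]; print(lo,ce[i].round(),st[i,4],cv2.minAreaRect((q[:,:2]*1000).astype(np.float32)))
plan([.545,.140,.18],np.radians(-5),rows=8)
```

```text
0.05 [257. 189.] 1399 ((479.5934143066406, 86.74800109863281), (35.412715911865234, 35.34684753417969), 84.8010482788086)
0.074 [332. 127.] 583 ((546.0900268554688, 140.35577392578125), (21.036331176757812, 20.916118621826172), 36.42893600463867)
[0.03, 0.031, -0.004] [-0.0, 0.0, -0.0]
[0.03, 0.031, -0.004] [-0.0, 0.0, -0.0]
[0.03, 0.031, -0.004] [-0.0, 0.0, -0.0]
[0.03, 0.031, -0.004] [-0.0, 0.0, -0.0]
[0.03, 0.031, -0.004] [-0.0, 0.0, -0.0]
[0.03, 0.031, -0.004] [-0.0, 0.0, -0.0]
[0.03, 0.031, -0.004] [-0.0, 0.0, -0.0]
[0.03, 0.031, -0.004] [-0.0, 0.0, -0.0]
t 11.4 rowmm 10.863710341109599 deg 0.006482588111919418
```

View pics/w2.png

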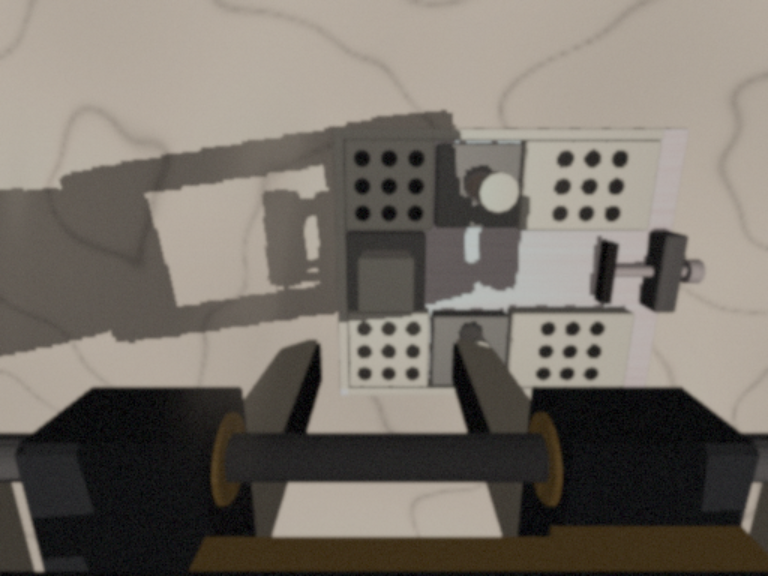

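The jar carrier is home at the left end (385,280), with the tall cap at (498,192) and the pad at (605,270). The wrist camera reads about 1.9 mm too far in x, judging by the gripped jar, so I aim at (0.5445, 0.140).

play_rows(slide=[[0.035,0.036,0],[0.04,0.041,0],[0.04,0.041,0],[0.04,0.041,0],[0.04,0.041,0],[0.03,0.03,0],[0.013,0.016,0],[0,0,0]], twist=[[0,0,0],[0,0,0],[0,0,0],[0,0,0],[0,0,0],[0,0,0],[0,0,0],[0,0,0]])

```text
t: 12.2
tool_pos: [0.5438, 0.1404, 0.1718]
orientation: [-2.316, -2.122, 0.002]
force: [-0.6, -0.8, 0.2]
opening: 0.0514
gripper_force: 0.0
```

Run:
```python
from h import *
plan([.5445,.140,.029],np.radians(-5),rows=1)
```

```text
[-0.001, 0.004, 0.571] [-0.001, 0.0, -0.0]
t 12.2 rowmm 142.7630325211447 deg 0.08585009619891786
```

play_rows(slide=[[0,0.003,0.06],[0,0,0.1],[0,0,0.12],[0,0,0.12],[0,0,0.1],[0,0,0.05],[0,0,0.015],[0,0,0]], twist=[[0,0,0],[0,0,0],[0,0,0],[0,0,0],[0,0,0],[0,0,0],[0,0,0],[0,0,0]])

```text
t: 13.0
tool_pos: [0.5446, 0.14, 0.0313]
orientation: [-2.317, -2.122, 0.0]
force: [0.4, 0.5, -0.3]
opening: 0.0513
gripper_force: 0.0
```

play_rows(slide=[[0,0,0],[0,0,0],[0,0,0],[0,0,0],[0,0,0],[0,0,0],[0,0,0],[0,0,0]], twist=[[0,0,0],[0,0,0],[0,0,0],[0,0,0],[0,0,0],[0,0,0],[0,0,0],[0,0,0]], fingers=1, force=30)

```text
t: 13.8
tool_pos: [0.5452, 0.1403, 0.0319]
orientation: [2.316, 2.122, 0.001]
force: [-1.2, -0.5, 5.4]
opening: 0.0211
gripper_force: 30.0
```

Run:
```python
from h import *
s=robot.read_state();print(s["tool_pos"],s["opening"],s["force"])
yw=np.radians(-5);ex=np.array([np.cos(yw),np.sin(yw),0])
plan([.5396,.081,.029],rows=1)
```

```text
[0.54519447 0.140272   0.03194653] 0.021143647670162965 [-1.21787948 -0.53281353  5.41849603]
[-0.238, -0.002, 0.012] [0.0, 0.0, 0.0]
t 13.8 rowmm 59.60830244891101 deg 0.0
```

Run:
```python
from h import *
im,d,c,P=wm(); s=robot.read_state(); print(s["force"],s["wrist_torque"],s["opening"],s["tool_pos"])
m=((P[...,2]>.074)&(P[...,2]<.09)).astype(np.uint8)
n,l,st,ce=cv2.connectedComponentsWithStats(m)
for i in range(1,n):
    if st[i,4]>150: q=P[l==i]; print(ce[i].round(),st[i,4],cv2.minAreaRect((q[:,:2]*1000).astype(np.float32)),np.median(q,0))
im2,_,_=shot("scene")
a=cv2.resize(im,(768,576))[200:500]; b=cv2.resize(im2[165:240,220:348],None,fx=6,fy=6)[:300,:768]
cv2.imwrite("pics/w3.png",cv2.vconcat([a,b[:290]])[:,:,::-1])
```

```text
[-0.7541382  -1.2246963   5.06859049] [-0.03060895  0.25370392 -0.01976295] 0.021345283589378847 [0.54518226 0.14028695 0.0319238 ]
[258. 274.] 1969 ((547.3814086914062, 146.2449493408203), (10.9661226272583, 38.14958572387695), 84.48711395263672) [0.54759739 0.14817042 0.08208383]
```

View pics/w3.png

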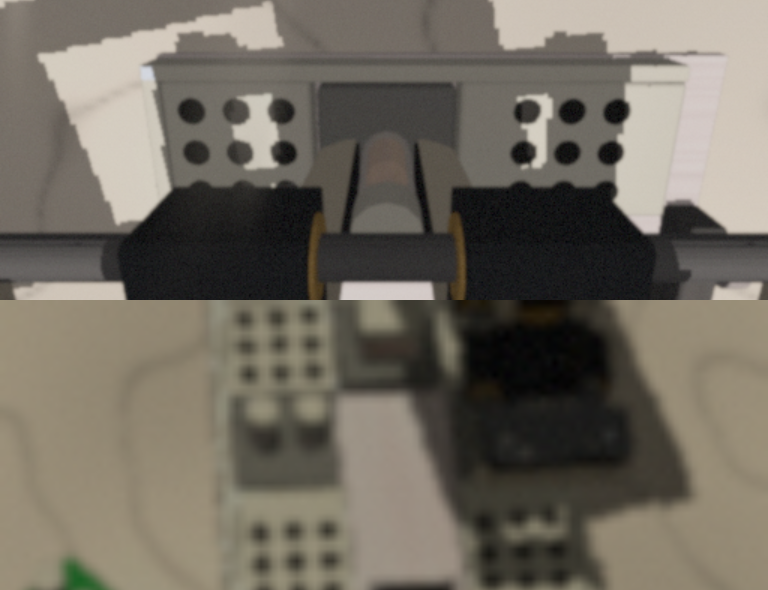

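The picture shows the tube between the pads, with the cap's rim (385,215) reaching the upper pad edges. The 21 mm opening and 5 N upward force agree: the pads caught the cap. I'll open a little, go 4 mm lower and grip again.

play_rows(slide=[[0,0,0],[0,0,0],[0,0,0],[0,0,0],[0,0,0.006],[0,0,0.006],[0,0,0.004],[0,0,0]], twist=[[0,0,0],[0,0,0],[0,0,0],[0,0,0],[0,0,0],[0,0,0],[0,0,0],[0,0,0]], fingers=0.2)

```text
t: 14.7
tool_pos: [0.5445, 0.1402, 0.0271]
orientation: [-2.316, -2.122, 0.001]
force: [-0.3, 0.3, -0.6]
opening: 0.0373
gripper_force: 0.0
```

play_rows(slide=[[0,0,0],[0,0,0],[0,0,0],[0,0,0],[0,0,0],[0,0,0],[0,0,0],[0,0,0]], twist=[[0,0,0],[0,0,0],[0,0,0],[0,0,0],[0,0,0],[0,0,0],[0,0,0],[0,0,0]], fingers=1, force=30)

```text
t: 15.5
tool_pos: [0.5448, 0.1402, 0.0274]
orientation: [2.317, 2.122, 0.0]
force: [0.7, -0.7, 0.5]
opening: 0.0211
gripper_force: 30.0
```

play_rows(slide=[[-0.03,0,0],[-0.04,0,0],[-0.045,0,0],[-0.045,0,0],[-0.04,0,0],[-0.028,0,0],[-0.01,0,0],[0,0,0]], twist=[[0,0,0],[0,0,0],[0,0,0],[0,0,0],[0,0,0],[0,0,0],[0,0,0],[0,0,0]])

```text
t: 16.3
tool_pos: [0.5396, 0.0803, 0.0274]
orientation: [2.317, 2.121, -0.0]
force: [0.1, -0.5, 1.1]
opening: 0.0211
gripper_force: 30.0
```

Run:
```python
from h import *
s=robot.read_state();print(s["tool_pos"],s["force"],s["wrist_torque"])
yw=np.radians(-5);ex=np.array([np.cos(yw),np.sin(yw),0]);r=s["tool_pos"]-[.5396,.081,0]
print("tray",r@ex,r@[-ex[1],ex[0],0])
```

```text
[0.53960661 0.08033206 0.02743945] [ 0.1134275  -0.52960379  1.1016125 ] [-0.18887205  0.15860542 -0.03028381]
tray 6.480015248432237e-05 -0.0006648246786138699
```

play_rows(slide=[[0.001,0.03,0],[0,0.04,0],[0,0.045,0],[0,0.045,0],[0,0.04,0],[0,0.026,0],[0,0.01,0],[0,0,0]], twist=[[0,0,0],[0,0,0],[0,0,0],[0,0,0],[0,0,0],[0,0,0],[0,0,0],[0,0,0]])

```text
t: 17.1
tool_pos: [0.5989, 0.076, 0.0274]
orientation: [2.316, 2.122, 0.001]
force: [1.5, 0.3, 1.6]
opening: 0.0212
gripper_force: 30.0
```

play_rows(slide=[[0,0.002,0],[0,0.002,0],[0,0,0],[0,0,0],[0,0,0],[0,0,0],[0,0,0],[0,0,0]], twist=[[0,0,0],[0,0,0],[0,0,0],[0,0,0],[0,0,0],[0,0,0],[0,0,0],[0,0,0]])

```text
t: 17.9
tool_pos: [0.5993, 0.0759, 0.0274]
orientation: [-2.317, -2.122, 0.0]
force: [-0.7, 0.0, 3.2]
opening: 0.0211
gripper_force: 30.0
```

play_rows(slide=[[0,0.002,0],[0,0.001,0],[0,0,0],[0,0,0],[0,0,0],[0,0,0],[0,0,0],[0,0,0]], twist=[[0,0,0],[0,0,0],[0,0,0],[0,0,0],[0,0,0],[0,0,0],[0,0,0],[0,0,0]])

```text
t: 18.7
tool_pos: [0.6002, 0.0758, 0.0274]
orientation: [2.317, 2.122, 0.0]
force: [0.2, -0.3, 2.9]
opening: 0.0211
gripper_force: 30.0
```

play_rows(slide=[[0,0.002,0],[0,0.001,0],[0,0,0],[0,0,0],[0,0,0],[0,0,0],[0,0,0],[0,0,0]], twist=[[0,0,0],[0,0,0],[0,0,0],[0,0,0],[0,0,0],[0,0,0],[0,0,0],[0,0,0]])

```text
t: 19.5
tool_pos: [0.6008, 0.0758, 0.0274]
orientation: [2.317, 2.122, -0.0]
force: [-2.0, 0.2, 3.2]
opening: 0.021
gripper_force: 30.0
```

play_rows(slide=[[0,0.002,0],[0,0,0],[0,0,0],[0,0,0],[0,0,0],[0,0,0],[0,0,0],[0,0,0]], twist=[[0,0,0],[0,0,0],[0,0,0],[0,0,0],[0,0,0],[0,0,0],[0,0,0],[0,0,0]])

```text
t: 20.3
tool_pos: [0.6014, 0.0757, 0.0274]
orientation: [2.317, 2.122, 0.0]
force: [-0.3, 0.2, 3.8]
opening: 0.0214
gripper_force: 30.0
```

play_rows(slide=[[0,0.002,0],[0,0.001,0],[0,0,0],[0,0,0],[0,0,0],[0,0,0],[0,0,0],[0,0,0]], twist=[[0,0,0],[0,0,0],[0,0,0],[0,0,0],[0,0,0],[0,0,0],[0,0,0],[0,0,0]])

```text
t: 21.1
tool_pos: [0.6021, 0.0757, 0.0274]
orientation: [-2.317, -2.122, 0.0]
force: [-1.3, 0.1, 4.9]
opening: 0.0213
gripper_force: 30.0
```

play_rows(slide=[[0,0.002,0],[0,0.001,0],[0,0,0],[0,0,0],[0,0,0],[0,0,0],[0,0,0],[0,0,0]], twist=[[0,0,0],[0,0,0],[0,0,0],[0,0,0],[0,0,0],[0,0,0],[0,0,0],[0,0,0]])

```text
t: 21.9
tool_pos: [0.6025, 0.0756, 0.0274]
orientation: [-2.316, -2.122, 0.001]
force: [-3.3, 0.1, 6.1]
opening: 0.0208
gripper_force: 30.0
```

play_rows(slide=[[0,0.002,0],[0,0,0],[0,0,0],[0,0,0],[0,0,0],[0,0,0],[0,0,0],[0,0,0]], twist=[[0,0,0],[0,0,0],[0,0,0],[0,0,0],[0,0,0],[0,0,0],[0,0,0],[0,0,0]])

```text
t: 22.7
tool_pos: [0.6028, 0.0756, 0.0275]
orientation: [-2.316, -2.121, 0.001]
force: [-6.4, -0.2, 8.1]
opening: 0.0213
gripper_force: 30.0
```

play_rows(slide=[[0,0.002,0],[0,0.001,0],[0,0,0],[0,0,0],[0,0,0],[0,0,0],[0,0,0],[0,0,0]], twist=[[0,0,0],[0,0,0],[0,0,0],[0,0,0],[0,0,0],[0,0,0],[0,0,0],[0,0,0]])

```text
t: 23.5
tool_pos: [0.6031, 0.0756, 0.0275]
orientation: [-2.315, -2.121, 0.003]
force: [-8.3, 0.6, 10.0]
opening: 0.0211
gripper_force: 30.0
```

play_rows(slide=[[0,0.002,0],[0,0.001,0],[0,0,0],[0,0,0],[0,0,0],[0,0,0],[0,0,0],[0,0,0]], twist=[[0,0,0],[0,0,0],[0,0,0],[0,0,0],[0,0,0],[0,0,0],[0,0,0],[0,0,0]])

```text
t: 24.3
tool_pos: [0.6035, 0.0756, 0.0276]
orientation: [-2.315, -2.121, 0.003]
force: [-10.7, 0.6, 13.0]
opening: 0.0212
gripper_force: 30.0
```

play_rows(slide=[[0,0,0],[0,0,0],[0,0,0],[0,-0.002,0],[0,-0.002,0],[0,0,0],[0,0,0],[0,0,0]], twist=[[0,0,0],[0,0,0],[0,0,0],[0,0,0],[0,0,0],[0,0,0],[0,0,0],[0,0,0]])

```text
t: 25.1
tool_pos: [0.603, 0.0756, 0.0275]
orientation: [-2.316, -2.121, 0.002]
force: [-6.7, 0.1, 9.4]
opening: 0.0216
gripper_force: 30.0
```

play_rows(slide=[[0,0,0],[0,0,0],[0,0,0],[0,0,0],[0,0,0],[0,0,0],[0,0,0],[0,0,0]], twist=[[0,0,0],[0,0,0],[0,0,0],[0,0,0],[0,0,0],[0,0,0],[0,0,0],[0,0,0]], fingers=0.1)

```text
t: 25.9
tool_pos: [0.6039, 0.0755, 0.0274]
orientation: [2.317, 2.122, 0.0]
force: [-0.0, 0.2, -0.2]
opening: 0.0417
gripper_force: 0.0
```

play_rows(slide=[[0,0,-0.04],[0,0,-0.08],[0,0,-0.12],[0,0,-0.12],[0,0,-0.12],[0,0,-0.12],[0,0,-0.06],[0,0,0]], twist=[[0,0,0],[0,0,0],[0,0,0],[0,0,0],[0,0,0],[0,0,0],[0,0,0],[0,0,0]])

```text
t: 26.7
tool_pos: [0.6056, 0.0756, 0.1959]
orientation: [2.314, 2.12, 0.007]
force: [-0.4, -0.3, 0.2]
opening: 0.0417
gripper_force: 0.0
```

Run:
```python
from h import *
im,d,c,P=wm(); print(robot.read_state()["tool_pos"])
cv2.imwrite("pics/w4.png",cv2.resize(im,(768,576))[:,:,::-1])
yw=np.radians(-5);ex=np.array([np.cos(yw),np.sin(yw)]);ey=np.array([-ex[1],ex[0]])
for lo,hi in((.05,.064),(.074,.09)):
    m=((P[...,2]>lo)&(P[...,2]<hi)).astype(np.uint8)
    n,l,st,ce=cv2.connectedComponentsWithStats(m)
    for i in range(1,n):
        if st[i,4]>100:
            r=cv2.minAreaRect((P[l==i][:,:2]*1000).astype(np.float32)); q=np.array(r[0])-[540.8,80.8]; print(lo,ce[i].round(),r[1],"tray",q@ex,q@ey)
```

```text
[0.60448968 0.07553378 0.19336292]
0.05 [132. 184.] (35.6876335144043, 36.304141998291016) tray -61.32772304450316 0.36112508495778506
0.05 [195. 226.] (17.856399536132812, 14.668716430664062) tray 0.06571615883105222 -45.78616392170988
0.074 [253. 190.] (20.869998931884766, 21.240325927734375) tray 63.31172670711397 0.8758697891895147
```

View pics/w4.png

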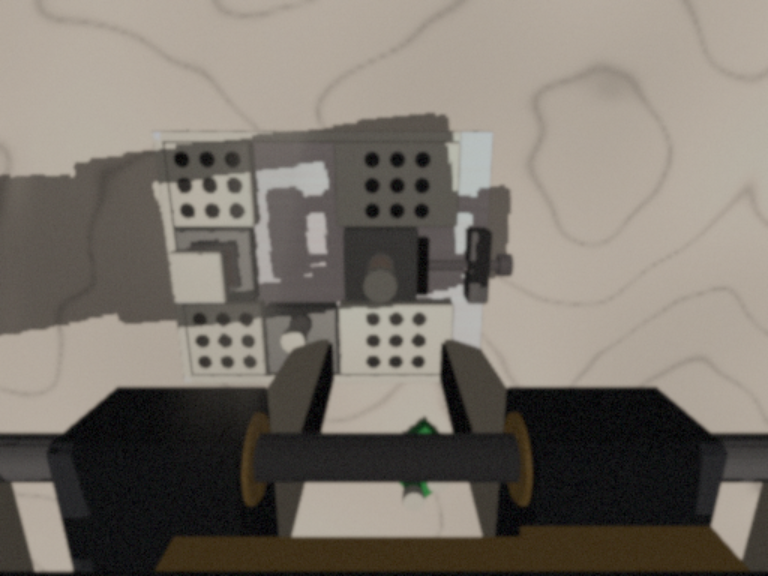

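The tall-tube carrier sits against the pad (tube at (380,280), pad at (422,265)). The jar carrier is home at (197,277), and the pair carrier is still in its side bay (292,343). I'm handing in.

```bash
python3 -c "
from plant import robot
print(robot.close_job())"
```

```text
the job is handed in; nothing more can be done
None
```

The job is handed in: the jar carrier is home in the closed bay, the tall-tube carrier was pressed against the stop at about 10 N and let go there, and the pair carrier was left in its bay; it took about 27 s.

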